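Make up two blood-sampling kits

ROBOT

A 6-joint arm with a two-finger parallel gripper is mounted at the origin on the work surface. World frame = base frame: x ahead of the robot, y to its left, z up, the work surface at z = 0. Lengths are in m, angles in rad, forces in N, time in s.
With the tool pointing down it reaches from about 0.275 to 0.725 m from the base axis. Payload 15.9 kg.
Tool frame: the origin (TCP) lies between the finger pads; the fingertips stand 22 mm ahead of it and the grasp point (between the pads) lies 3 mm ahead of it; z points along the fingers, y is the line along which they close (so a half turn about z gives the same grasp; the last joint's range is limited). The gripper opens to 85 mm and grips with 20 to 120 N. Pads are 22 mm wide; open, the fingers measure 114 mm over their backs; the gripper's body (76 mm by 85 mm) begins 54 mm behind the grasp point. The pads swing forward as they close: fully open they stand 13 mm farther back than shut.
Start: joints at [-1.223, 0.213, -0.034, 1.323, 0, 1.571], TCP at [0.17, -0.47, 0.253] pointing down, gripper open.
Joint ranges: [-2.98, 2.98], [-0.74, 1.72], [-1.14, 1.35], [-2.1, 2.04], [-1.57, 1.44], [-3.14, 3.14]. Speed limits (rad/s): [1.89, 1.89, 2.39, 2.57, 3.14, 3.14].

INTERFACE

Orientations are given as a unit quaternion [w, x, y, z].
In Python, from rig import env gives the robot as it stands.
- The arm moves only by the tool step_arm, never from a script. Its argument "rows" is a list of rows, each a list of 5 numbers: the shift along the tool's x, y, z in mm, then the turn about the tool's z in rad, then the finger opening in mm, from 0 to 85.4. In form: [[tx, ty, tz, yaw, claw], ...]. A call has 1 to 12 rows; each row shifts and turns the commanded pose from where the row before left it, along the tool's axes as they then stand; what a row does not reach is not made up. A row lasts 1/10 s, in which the tool goes at most 50 mm and 8.59 degrees, less where a joint would pass 70% of its speed; a pose out of reach is approached as far as the arm can. A call is refused whole if a number of a shift passes 50 or a number of a turn 0.15, either way. A call with a gripper value outside its range is refused whole. The fingers move at their own pace and stop on an object; "squeeze" is the grip in N (left out, the last holds). Time passes only in rows, so rows that do not move let the fingers close. It gives the time, the measured TCP pose, the force, the opening and the grip force at its end, in the units of the state.
- env.read_state(): the state, without advancing time (a new reading comes with each control period).
- env.get_image(name): name is "scene" or "side" or "wrist"; returns a dict with "pixels" (480x640x3 uint8, red, green, blue), "mtx" (3x3 intrinsics, pixels), "k1" (the pictures are not rectified: a ray, as slopes to the right and down, at radius r is drawn at 1 + k1 r^2 times it, then the intrinsics apply), "R" (3x3) and "t" (3): a world point X has camera coordinates R X + t. Camera axes: x right, y down, z forward; pixel columns grow to the right and rows downward; lengths in m; the calibration is good to about 2 mm. A picture is of the moment at which its call begins. There is no depth.
- env.hand_in(): hands the job in; it is judged then, once.
The state is a dict: "t": time; "joint_positions": joint angles; "dq": joint speeds; "effort": joint torques, N m; "position": TCP position; "ee_rot": TCP orientation; "ft_force": force on the tool from outside, world axes, zero at the start; "moment": the same for the moment, N m; "grip_width": finger opening in m; "finger_force": force on a finger pad.
Only numpy, scipy, OpenCV 4.12 (cv2) and the standard library are available. Lean on these libraries where they do the work, as an engineer would, in place of code of your own. Each camera call takes 0.05 s, during which the arm holds its last target. There are 200 camera calls.

TASK

Make up the two kits from the stock on the bench. In the three-bay tray put the slide box in the bay next to the pull tab, the wide screw-lid jar in the middle bay and one dropper bottle in the bay at the other end; in the two-bay tray put the tube block in the bay next to the pull tab and the other dropper bottle in the other bay. Everything stands upright on its bay's floor and nothing of the kits is tipped over on the way; leave the timer, the beaker and the tally counter where they are.

Things in the scene. Friction and masses are not known exactly. Their poses are not given: they have to be found in the camera images.
- long_tray: Three-bay aluminium kit tray, fixed, 262 x 112 mm; dark pull tab (24 x 50, 12 high) on its -x end. Origin: centre of underside, z up. Bays in a row along its x, each 82 (x) x 104 (y) inside; floor 4 above the bench, walls and dark dividers 4 thick, tops 14 above the bench. Bay centres at y 0, x -86 (next to the tab), 0 (middle), +86 (other end) mm. Lies left or right of the stock.
- short_tray: Two-bay aluminium kit tray, fixed, 176 x 112 mm; dark pull tab (24 x 50, 12 high) on its -x end. Origin: centre of underside, z up. Bays in a row along its x, each 82 (x) x 104 (y) inside; floor 4 above the bench, walls and dark dividers 4 thick, tops 14 above the bench. Bay centres at y 0, x -43 (next to the tab), +43 (other) mm. Lies left or right of the stock.
- jar: Wide specimen jar, loose: clear round body 50 diameter with a paper band, white screw lid 54 diameter from 46 up to the top at 62 mm. Stands upright; origin: centre of its underside, z up. About 90 g.
- bottle_a: Dropper bottle, loose: round amber glass body 34 diameter up to 48 mm with a paper band, then a narrow white dropper tip (20 wide at most) up to 70 mm. Stands upright; origin: centre of its underside, z up. About 50 g. Identical to bottle_b: either may go in either kit.
- bottle_b: The second dropper bottle, the same as bottle_a in every way.
- mailer: Slide box, loose: closed white plastic box 84 long (its x) x 28 wide (its y) x 40 high with a thin grey lid line. Lies flat on its underside; origin: centre of the underside, z up. About 70 g. It fits a bay only with its length across the tray (its x along the tray's y).
- tube_block: Tube block, loose: grey plastic block 70 long (its x) x 30 wide (its y) x 34 high, carrying three short tubes with white caps (13 diameter) in a row along its x, fixed in it, tops at 53 mm. Origin: centre of the underside, z up. About 80 g. It fits best with its length across the tray (its x along the tray's y).
- timer: Bystander, loose: black bench timer 50 x 64 x 22 high with a small display. Origin: centre of its underside.
- beaker: Bystander, loose: open empty glass beaker, 60 diameter, 68 high. Origin: centre of its underside.
- counter: Bystander, loose: round steel tally counter 48 diameter, 28 high, thumb key to 38, finger loop out to 37 from the centre on its -y side. Origin: centre of its underside.
There are look-alikes about, which are no part of the job. Leave any blue look-alike of the short_tray alone. Leave any turquoise look-alike of the jar alone.

How it is judged:
By the outcome, as a careful person would: the job done as asked, in the order asked, and still so for the second after the job is handed in, with the robot touching nothing.
It also fails if it takes over 120 s, if anything falls off the work surface, if the arm or the gripper's body presses on something with over 40 N, if the wrist force passes 120 N, or if a joint passes its speed limit or range.

## Working session

There is one attempt and no reset: what is moved stays moved. The work goes in short steps, Python scripts to look and compute and a tool call to move; the robot and the scene stay as the last step left them, time stands still between calls to the robot, and variables do not carry over. Pictures are saved under pics/ and viewed, at most 14 in all, crops included, and the job is handed in when it is done.

Besides the shell and the picture viewer there is one more tool, called after "Emit:" as a command line: name --pt "numbers of a row" for each row, then --argument value for the rest. step_arm: Moves the arm, as the interface text tells. Its arguments: {"type":"object","properties":{"rows":{"type":"array","items":{"type":"array","items":{"type":"number"}}},"squeeze":{"type":"number"}},"required":["rows"]}

```bash
ls; mkdir -p pics; cat > h.py <<'E'
import numpy as np,cv2
from rig import env
def ray(im,u,v):
    K=im['mtx'];k=im['k1']
    p=cv2.undistortPoints(np.array([[[u,v]]],float),K,np.array([k,0,0,0,0.]))[0,0]
    R=np.array(im['R']);t=np.array(im['t'])
    return -R.T@t, R.T@np.array([p[0],p[1],1])
def onz(im,u,v,z):
    c,d=ray(im,u,v); return c+d*(z-c[2])/d[2]
def proj(im,X):
    R=np.array(im['R']);t=np.array(im['t'])
    return cv2.projectPoints(np.array(X,float).reshape(-1,1,3),cv2.Rodrigues(R)[0],t,im['mtx'],np.array([im['k1'],0,0,0,0.]))[0][:,0]
E
python3 - <<'E'
from h import *
import pickle
for n in ['scene','side','wrist']:
    im=env.get_image(n); im['mtx']=np.array(im['mtx'],float)
    pickle.dump(im,open(n+'0.pkl','wb'))
    cv2.imwrite(f'pics/{n}0.png',im['pixels'][:,:,::-1])
    print(n,-np.array(im['R']).T@np.array(im['t']),im['k1'],im['mtx'][0,0])
s=env.read_state();print(s)
E
```

```text
pics
scene [1.22143631 0.71037133 0.73283764] 0.016309628315549964 550.9285675295681
side [0.33213176 0.75407333 0.56516425] 0.00030361203350381087 520.1355634028331
wrist [ 0.23700805 -0.44537207  0.3727589 ] -0.029793240314284025 388.40064750710974
{'t': 0.15, 'joint_positions': array([-1.22300798e+00,  2.13247676e-01, -3.48638461e-02,  1.32350389e+00,
        1.03372902e-06,  1.57081979e+00]), 'dq': array([-0.00124025, -0.00116945,  0.00190388,  0.00098267, -0.00119671,
       -0.00029264]), 'effort': array([ 6.49401318e-04, -6.86399674e+01,  4.87253451e+01,  1.28661332e-02,
        1.55107869e-04, -2.41143988e-05]), 'position': array([ 0.17033204, -0.46984928,  0.25294785]), 'ee_rot': array([-4.03452338e-04,  9.84920417e-01,  1.73007528e-01, -7.03539429e-05]), 'ft_force': array([-0.38860524,  0.42818083, -0.18524308]), 'moment': array([ 0.00119525, -0.0649555 , -0.00341645]), 'finger_force': 0.0, 'grip_width': 0.0854988281570703}
```

View pics/scene0.png

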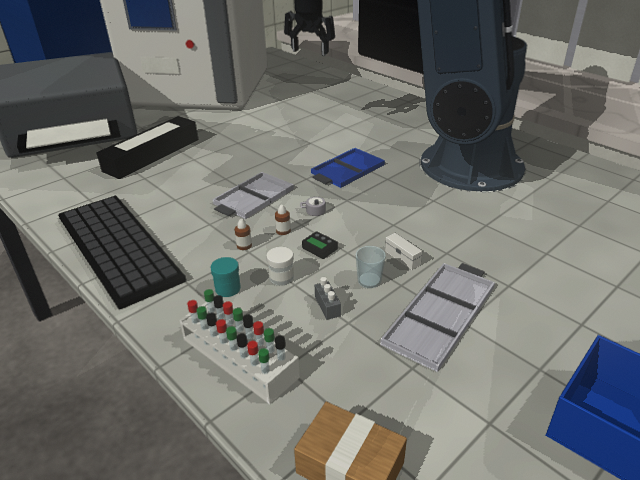

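View pics/side0.png

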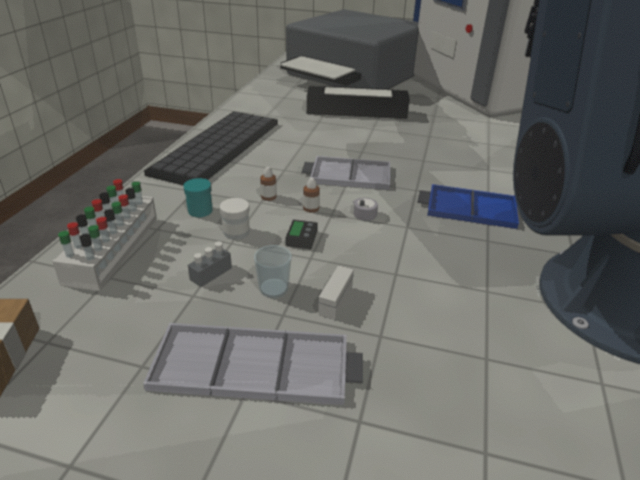

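The scene view shows the long tray at about (440,315), with its tab at (470,270), and the short tray at (253,195), with its tab at (222,212). The bottles are at (243,235) and (282,220), the jar at (280,265), the block at (327,300) and the slide box at (403,250). The side view shows the same layout. The blue tray and the turquoise jar are the look-alikes. Next I'll zoom in to read pixels accurately.

```bash
python3 - <<'E'
import cv2
a=cv2.imread('pics/scene0.png')[165:375,205:505]
cv2.imwrite('pics/sc.png',cv2.resize(a,(800,560),interpolation=cv2.INTER_CUBIC))
a=cv2.imread('pics/side0.png')[150:410,140:420]
cv2.imwrite('pics/sd.png',cv2.resize(a,None,fx=600/280,fy=600/280,interpolation=cv2.INTER_CUBIC))
E
```

```text
(no output)
```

View pics/sc.png

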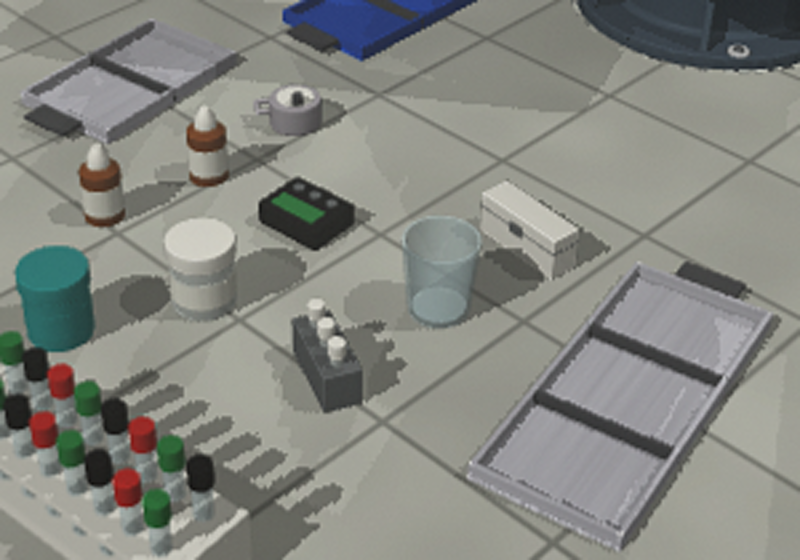

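View pics/sd.png

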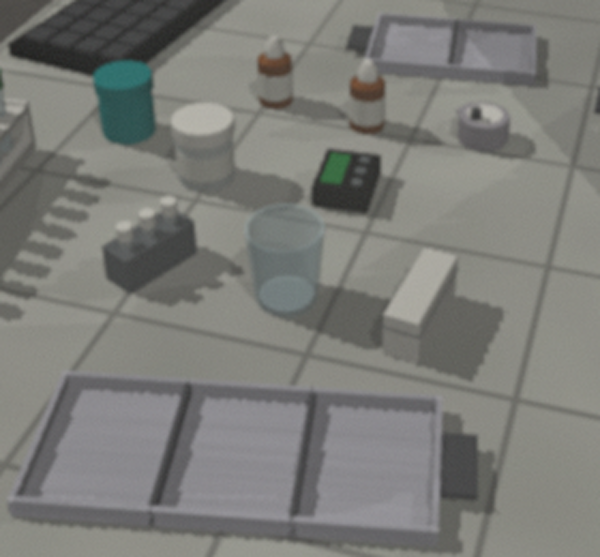

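Both crops are clear, so I'll triangulate from these feature pixels.

```bash
python3 - <<'E'
from h import *
import pickle
S=pickle.load(open('scene0.pkl','rb'));D=pickle.load(open('side0.pkl','rb'))
s=lambda p:(205+p[0]/(800/300)-.3,165+p[1]/(560/210)-.3); d=lambda p:(140+p[0]/(600/280)-.3,150+p[1]/(600/280)-.3)
F={'long':(.014,[(641,263),(777,316),(622,545),(470,470)],[(440,398),(440,527),(12,500),(70,377)]),
'short':(.014,[(155,20),(243,58),(107,137),(23,95)],[(537,27),(537,76),(366,65),(376,17)]),
'jar':(.062,[(200,240)],[(203,121)]),'bA':(.070,[(98,145)],[(275,38)]),'bB':(.070,[(206,108)],[(368,60)]),
'mailer':(.040,[(505,181),(578,235),(553,246),(482,192)],[(457,258),(420,326),(384,318),(420,249)]),
'caps':(.053,[(317,302),(326,321),(337,341)],[(168,202),(147,214),(124,227)]),
'beaker':(.068,[(442,237)],[(285,226)]),'counter':(.033,[(296,97)],[(483,115)]),
'timer':(.022,[(303,181),(354,211),(315,237),(260,207)],[(380,157),(368,204),(314,197),(327,150)])}
for k,(z,a,b) in F.items():
    A=np.array([onz(S,*s(p),z)[:2] for p in a]);B=np.array([onz(D,*d(p),z)[:2] for p in b])
    print(k,A.mean(0).round(4),B.mean(0).round(4))
    for Q in (A,B):
        print('   ',(Q*1000).round().astype(int).tolist(), 'angs' ,[round(float(np.degrees(np.arctan2(*(Q[(i+1)%len(Q)]-Q[i])[::-1]))),1) for i in range(len(Q))] if len(Q)>1 else '')
E
```

```text
long [0.547  0.3037] [0.5397 0.2982]
    [[427, 223], [407, 332], [667, 385], [687, 275]] angs [100.5, 11.4, -79.5, -168.5]
    [[426, 219], [402, 322], [656, 378], [674, 274]] angs [103.0, 12.2, -80.4, -167.6]
short [ 0.5355 -0.2842] [ 0.5278 -0.2862]
    [[454, -355], [441, -236], [617, -217], [630, -329]] angs [96.5, 6.1, -83.5, -171.5]
    [[450, -357], [433, -247], [604, -216], [625, -325]] angs [98.9, 10.3, -79.5, -169.8]
jar [0.6922 0.0067] [0.6859 0.0073]
    [[692, 7]] angs 
    [[686, 7]] angs 
bA [ 0.6763 -0.1406] [ 0.6747 -0.142 ]
    [[676, -141]] angs 
    [[675, -142]] angs 
bB [ 0.5782 -0.1219] [ 0.5777 -0.1271]
    [[578, -122]] angs 
    [[578, -127]] angs 
mailer [0.467  0.1395] [0.4601 0.1394]
    [[447, 98], [462, 185], [487, 180], [472, 95]] angs [80.2, -11.0, -99.8, 173.1]
    [[442, 99], [450, 181], [477, 181], [471, 97]] angs [84.0, -1.4, -93.7, 175.4]
caps [0.6817 0.1328] [0.6795 0.1334]
    [[672, 113], [682, 132], [691, 153]] angs [63.5, 66.0, -115.2]
    [[671, 114], [679, 133], [689, 153]] angs [65.7, 65.3, -114.5]
beaker [0.5665 0.1368] [0.566  0.1348]
    [[567, 137]] angs 
    [[566, 135]] angs 
counter [ 0.473  -0.1256] [ 0.4654 -0.1236]
    [[473, -126]] angs 
    [[465, -124]] angs 
timer [ 0.571  -0.0057] [ 0.5603 -0.0056]
    [[547, -37], [547, 23], [593, 26], [597, -35]] angs [90.6, 3.7, -86.0, -177.5]
    [[542, -43], [532, 28], [578, 32], [590, -40]] angs [97.6, 4.8, -80.7, -176.0]
```

Emit:
step_arm --pt "0 0 0 -0.15 85" --pt "0 0 0 -0.15 85" --pt "0 0 0 -0.15 85" --pt "0 0 0 -0.15 85" --pt "0 0 0 -0.15 85" --pt "0 0 0 -0.15 85" --pt "0 0 0 -0.15 85" --pt "0 0 0 -0.05 85" --pt "40 14 0 0 85" --pt "40 14 0 0 85" --pt "40 14 0 0 85" --pt "40 14 0 0 85" --squeeze 40

```text
t: 1.35
position: [0.2458, -0.3166, 0.2531]
ee_rot: [-0.0, 0.749, 0.662, 0.0]
ft_force: [1.6, 0.2, -0.7]
grip_width: 0.0847
finger_force: 0.0
```

Emit:
step_arm --pt "40 14 0 0 85" --pt "40 14 0 0 85" --pt "40 14 0 0 85" --pt "40 14 0 0 85" --pt "40 14 0 0 85" --pt "40 14 0 0 85" --pt "40 14 0 0 85" --pt "40 14 0 0 85" --pt "40 14 0 0 85" --pt "40 14 0 0 85" --pt "0 0 0 0 85" --pt "0 0 0 0 85"

```text
t: 2.55
position: [0.4335, 0.0622, 0.2529]
ee_rot: [-0.0, 0.749, 0.663, -0.0]
ft_force: [-1.2, 0.2, -0.3]
grip_width: 0.0848
finger_force: 0.0
```

```bash
cat >> h.py <<'E'
import pickle
from scipy.spatial.transform import Rotation
def tool():
    s=env.read_state();q=np.array(s['ee_rot']);Rm=Rotation.from_quat(q[[1,2,3,0]]).as_matrix()
    return s,np.array(s['position']),Rm
def go(x,y,z,phi=None):
    """print tool-frame shift (mm) to TCP target, after turning to phi (deg)"""
    s,p,R=tool(); f=np.degrees(np.arctan2(R[1,0],R[0,0])); print('t %.1f pos'%s['t'],(p*1000).round(1),'phi %.1f'%f,'j',np.array(s['joint_positions']).round(2))
    if phi is None: phi=f
    c,n=np.cos(np.radians(phi)),np.sin(np.radians(phi)); dx,dy,dz=(np.array([x,y,z])-p)*1000
    print('yaw %.3f'%-np.radians(phi-f),'shift %.1f %.1f %.1f'%(c*dx+n*dy,n*dx-c*dy,-dz))
def shot(n,name,crop=None,scale=1):
    im=env.get_image(n); im['mtx']=np.array(im['mtx'],float); pickle.dump(im,open(name+'.pkl','wb'))
    a=im['pixels'][:,:,::-1]
    if crop: a=a[crop[1]:crop[3],crop[0]:crop[2]]
    cv2.imwrite(f'pics/{name}.png',cv2.resize(a,None,fx=scale,fy=scale,interpolation=cv2.INTER_CUBIC)); return im
E
python3 - <<'E'
from h import *
im=shot('wrist','w1'); print(np.array(im['R']).round(3)); go(.463,.139,.03,83)
E
```

```text
[[ 0.993 -0.12  -0.001]
 [-0.115 -0.952  0.283]
 [-0.035 -0.281 -0.959]]
t 2.6 pos [433.3  61.5 253.1] phi 83.0 j [ 0.14  0.09 -0.19  1.3  -0.    1.83]
yaw -0.000 shift 80.6 20.1 223.1
```

View pics/w1.png

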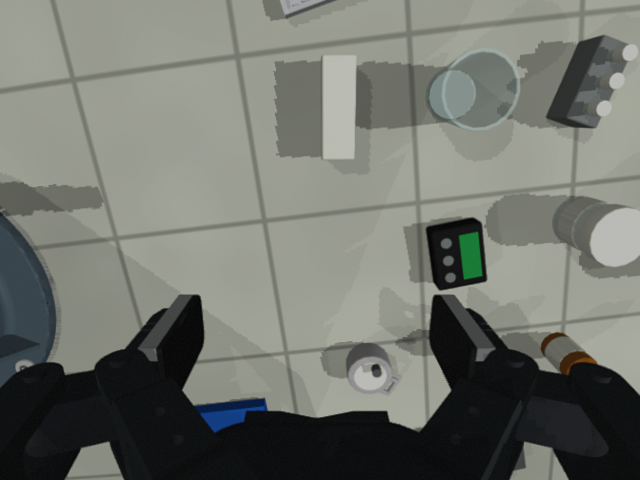

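The wrist view shows the slide box top at (322..355, 55..159), clear of the beaker at (475,90). I'll measure the box from here.

```bash
python3 - <<'E'
from h import *
im=pickle.load(open('w1.pkl','rb')); g=im['pixels'][40:175,300:375].astype(int)
m=((g.min(2)>165)).astype(np.uint8)
c=max(cv2.findContours(m,0,2)[0],key=cv2.contourArea); r=cv2.boxPoints(cv2.minAreaRect(c))+[300,40]
print(r)
P=np.array([onz(im,*p,.04)[:2] for p in r]);print((P*1000).round(1),P.mean(0))
for a,b in((0,1),(1,2)):
    v=P[b]-P[a];print(np.linalg.norm(v),np.degrees(np.arctan2(v[1],v[0])))
for u,v in((630,52),(617,81),(604,108)):print(onz(im,u,v,.053))
x,y=P.mean(0);go(x,y,.035,83)
E
```

```text
[[324.  55.]
 [355.  55.]
 [355. 158.]
 [324. 158.]]
[[452.7 179.1]
 [477.1 176.1]
 [469.4  95.4]
 [443.3  98.6]] [0.46064002 0.13730899]
0.024584011118167454 -6.837528973224607
0.08106257247953096 -95.41205580954158
[0.68811025 0.15345247 0.053     ]
[0.67940035 0.13294729 0.053     ]
[0.67038894 0.11333983 0.053     ]
t 2.6 pos [433.3  61.5 253.1] phi 83.0 j [ 0.14  0.09 -0.19  1.3  -0.    1.83]
yaw -0.000 shift 78.6 17.9 218.1
```

Emit:
step_arm --pt "40 9 30 -0.02 65" --pt "39 9 30 0 65" --pt "0 0 40 0 65" --pt "0 0 40 0 65" --pt "0 0 40 0 65" --pt "0 0 20 0 65" --pt "0 0 20 0 65" --pt "0 0 0 0 65" --pt "0 0 0 0 15" --pt "0 0 0 0 15" --pt "0 0 0 0 15" --pt "0 0 0 0 15" --squeeze 40

```text
t: 3.8
position: [0.4612, 0.1375, 0.0352]
ee_rot: [0.001, 0.743, 0.67, 0.001]
ft_force: [-1.2, -3.2, 9.4]
grip_width: 0.0272
finger_force: 39.8
```

Emit:
step_arm --pt "0 0 0 0 15" --pt "0 0 0 0 15" --pt "0 0 -15 0 15" --pt "0 0 -25 0 15" --pt "0 0 -35 0 15" --pt "0 0 -35 0 15" --pt "0 0 -35 0 15" --pt "0 0 -35 0 15" --pt "0 0 -20 0 15" --pt "0 0 0 0 15"

```text
t: 4.8
position: [0.4615, 0.1378, 0.2374]
ee_rot: [0.001, 0.743, 0.67, 0.003]
ft_force: [0.7, -0.5, -1.1]
grip_width: 0.0276
finger_force: 39.9
```

```bash
python3 - <<'E'
from h import *
a=np.radians(12);x,y=.543-.086*np.cos(a),.301-.086*np.sin(a)
go(x,y,.20,102); im=shot('wrist','w2')
E
```

```text
t 4.8 pos [461.5 137.8 237.4] phi 84.1 j [ 0.29  0.17 -0.12  1.27  0.    1.96]
yaw -0.312 shift 142.7 27.6 37.4
```

View pics/w2.png

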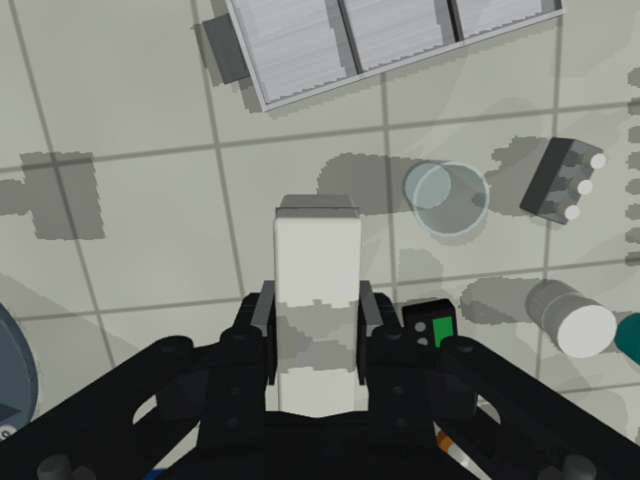

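The slide box is held squarely. I'll go towards the tray and measure it close up.

Emit:
step_arm --pt "0 0 0 -0.1 15" --pt "0 0 0 -0.1 15" --pt "0 0 0 -0.11 15" --pt "30 9 0 0 15" --pt "30 9 0 0 15" --pt "20 9 0 0 15" --pt "0 0 0 0 15" --pt "0 0 0 0 15"

```text
t: 5.65
position: [0.4697, 0.2213, 0.2329]
ee_rot: [-0.0, 0.63, 0.777, -0.001]
ft_force: [-0.6, 0.1, -0.5]
grip_width: 0.0271
finger_force: 39.8
```

```bash
python3 - <<'E'
from h import *
go(.459,.283,.20,102); im=shot('wrist','w3')
E
```

```text
t 5.7 pos [469.7 221.3 232.9] phi 101.9 j [ 0.44  0.26 -0.03  1.29 -0.    1.8 ]
yaw -0.002 shift 62.6 2.4 32.9
```

View pics/w3.png

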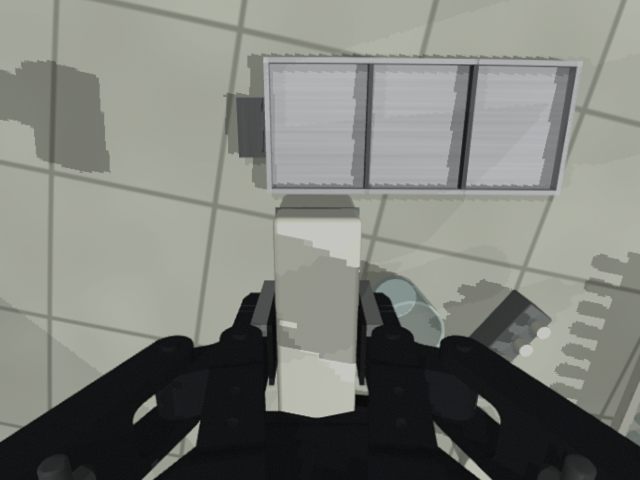

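The whole long tray is in view, with rim corners at (264,58), (580,63), (558,193) and (269,192). It is nearly square to the tool.

```bash
python3 - <<'E'
from h import *
im=pickle.load(open('w3.pkl','rb'))
P=np.array([onz(im,u,v,.014)[:2] for u,v in((264,58),(580,63),(558,193),(269,192))]);print((P*1000).round(1))
for i in range(4):
    v=P[(i+1)%4]-P[i];print(np.linalg.norm(v).round(4),np.degrees(np.arctan2(v[1],v[0])).round(2))
c=P.mean(0);d=(P[1]+P[2]-P[0]-P[3]);d/=np.linalg.norm(d);print(c,np.degrees(np.arctan2(d[1],d[0])))
for k in(-.086,0,.086):print(c+k*d)
x,y=c-.086*d;go(x,y,.037,np.degrees(np.arctan2(d[1],d[0]))+90)
E
```

```text
[[403.  327. ]
 [656.7 378.5]
 [678.8 272.3]
 [426.2 219.4]]
0.2589 11.47
0.1085 -78.25
0.2581 -168.18
0.1101 102.17
[0.54114311 0.29930762] 11.64423969845294
[0.45691302 0.28194988]
[0.54114311 0.29930762]
[0.62537321 0.31666536]
t 5.7 pos [469.8 220.9 233.1] phi 101.9 j [ 0.44  0.26 -0.03  1.29 -0.    1.8 ]
yaw 0.004 shift 62.4 -0.3 196.1
```

Emit:
step_arm --pt "31 0 0 0 15" --pt "31 0 0 0 15" --pt "0 0 35 0 15" --pt "0 0 35 0 15" --pt "0 0 35 0 15" --pt "0 0 35 0 15" --pt "0 0 25 0 15" --pt "0 0 15 0 15" --pt "0 0 8 0 15" --pt "0 0 4 0 15" --pt "0 0 0 0 15" --pt "0 0 0 0 15"

```text
t: 6.9
position: [0.4579, 0.2821, 0.0426]
ee_rot: [0.0, 0.63, 0.776, 0.001]
ft_force: [0.4, 0.2, 0.0]
grip_width: 0.0271
finger_force: 39.9
```

Emit:
step_arm --pt "0 0 3 0 15" --pt "0 0 0 0 15" --pt "0 0 0 0 40" --pt "0 0 0 0 44" --pt "0 0 0 0 44" --pt "0 0 -15 0 44" --pt "0 0 -35 0 44" --pt "0 0 -45 0 44" --pt "0 0 -45 0 70" --pt "0 0 -30 0 85" --pt "0 0 0 0 85" --pt "0 0 0 0 85"

```text
t: 8.1
position: [0.4577, 0.2822, 0.209]
ee_rot: [0.0, 0.63, 0.776, 0.0]
ft_force: [-0.8, -0.0, -1.0]
grip_width: 0.085
finger_force: 0.0
```

```bash
python3 - <<'E'
from h import *
go(.688,.007,.2,100); j=np.arctan2(.007,.688); print(j)
E
```

```text
t 8.1 pos [457.7 282.2 209. ] phi 101.9 j [ 0.55  0.3  -0.03  1.24 -0.    1.92]
yaw 0.032 shift -311.0 179.1 9.0
0.010174067545274645
```

```bash
python3 - <<'E'
from h import *
S=pickle.load(open('scene0.pkl','rb'));print(onz(S,205+53/2.667,165+262/2.667,.062))
im=pickle.load(open('w2.pkl','rb'));print('jar',onz(im,587,330,.062), 'teal',onz(im,635,335,.06))
E
```

```text
[ 0.78606106 -0.04766347  0.062     ]
jar [0.68669038 0.00752717 0.062     ] teal [ 0.73309337 -0.00433936  0.06      ]
```

Emit:
step_arm --pt "-36 16 0 0.03 85" --pt "-36 16 0 0 85" --pt "-36 16 0 0 85" --pt "-36 16 0 0 85" --pt "-36 16 0 0 85" --pt "-36 16 0 0 85" --pt "-36 16 0 0 85" --pt "-36 16 0 0 85" --pt "-36 16 0 0 85" --pt "-36 16 0 0 85" --pt "-25 16 0 0 85" --pt "0 0 0 0 85"

```text
t: 9.3
position: [0.7002, -0.0684, 0.2054]
ee_rot: [-0.001, 0.643, 0.766, -0.001]
ft_force: [0.0, 0.4, -0.6]
grip_width: 0.0849
finger_force: 0.0
```

```bash
python3 - <<'E'
from h import *
go(.688,.007,.055,100); im=shot('wrist','w4')
E
```

```text
t 9.3 pos [700.2 -68.4 205.4] phi 100.0 j [-0.1   0.68  0.56  1.45 -0.    1.3 ]
yaw -0.001 shift 76.4 1.1 150.4
```

View pics/w4.png

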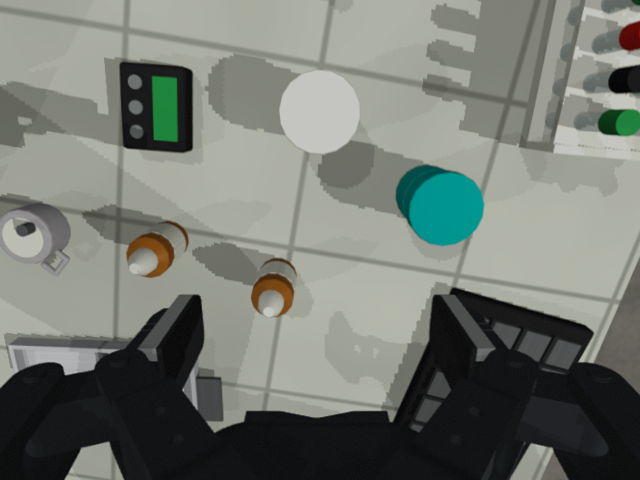

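The jar lid is at about (320,111). The bottle tips are at (142,265) and (270,308), and the turquoise jar at (445,207).

```bash
python3 - <<'E'
from h import *
im=pickle.load(open('w4.pkl','rb'));g=im['pixels'].astype(int)
m=(g.min(2)>180).astype(np.uint8);m[:, :250]=0;m[:,390:]=0;m[200:]=0
c=max(cv2.findContours(m,0,2)[0],key=cv2.contourArea);e,r=cv2.minEnclosingCircle(c);print(e,r)
p=onz(im,*e,.062);print(p)
for q in((140,267),(270,310)):print(onz(im,*q,.07))
go(p[0],p[1],.054,100)
E
```

```text
(319.17071533203125, 111.422607421875) 41.1739387512207
[0.6877003  0.00551148 0.062     ]
[ 0.58074028 -0.1205041   0.07      ]
[ 0.67664648 -0.1376153   0.07      ]
t 9.3 pos [699.5 -66.7 205.9] phi 100.0 j [-0.1   0.68  0.56  1.45 -0.    1.3 ]
yaw 0.000 shift 73.2 1.0 151.9
```

Emit:
step_arm --pt "37 1 0 0 85" --pt "36 0 0 0 85" --pt "0 0 40 0 85" --pt "0 0 40 0 85" --pt "0 0 35 0 85" --pt "0 0 25 0 85" --pt "0 0 12 0 85" --pt "0 0 0 0 85" --pt "0 0 0 0 45" --pt "0 0 0 0 45" --pt "0 0 0 0 45" --pt "0 0 0 0 45" --squeeze 35

```text
t: 10.55
position: [0.6885, 0.0068, 0.0587]
ee_rot: [0.001, 0.642, 0.767, 0.001]
ft_force: [-1.3, 1.2, 8.0]
grip_width: 0.0528
finger_force: 35.8
```

Emit:
step_arm --pt "0 0 0 0 45" --pt "0 0 -15 0 45" --pt "0 0 -25 0 45" --pt "0 0 -35 0 45" --pt "0 0 -35 0 45" --pt "0 0 -35 0 45" --pt "0 0 0 0 45"

```text
t: 11.25
position: [0.6897, 0.0067, 0.2082]
ee_rot: [0.003, 0.642, 0.767, 0.003]
ft_force: [0.7, 0.1, -0.1]
grip_width: 0.053
finger_force: 37.0
```

```bash
python3 - <<'E'
from h import *
go(.5411,.2993,.06,101.6)
E
```

```text
t 11.2 pos [689.7   6.7 208.2] phi 100.1 j [0.01 0.63 0.48 1.41 0.   1.4 ]
yaw -0.026 shift 316.5 -86.7 148.2
```

Emit:
step_arm --pt "32 -8 0 -0.03 45" --pt "32 -9 0 0 45" --pt "32 -9 0 0 45" --pt "32 -9 0 0 45" --pt "32 -9 0 0 45" --pt "32 -9 0 0 45" --pt "32 -9 0 0 45" --pt "32 -9 0 0 45" --pt "32 -9 0 0 45" --pt "28 -7 0 0 45" --pt "0 0 0 0 45" --pt "0 0 0 0 45"

```text
t: 12.45
position: [0.5383, 0.2988, 0.2021]
ee_rot: [0.0, 0.63, 0.777, 0.0]
ft_force: [0.1, -0.3, -1.1]
grip_width: 0.0529
finger_force: 37.1
```

```bash
python3 - <<'E'
from h import *
go(.5411,.2993,.0635); print(env.read_state()['ft_force'])
E
```

```text
t 12.4 pos [538.3 298.8 202.1] phi 101.9 j [ 0.51  0.47  0.2   1.3  -0.    1.87]
yaw -0.000 shift -0.1 2.8 138.6
[ 0.14531381 -0.28134155 -1.11418737]
```

Emit:
step_arm --pt "0 3 30 0 45" --pt "0 0 35 0 45" --pt "0 0 35 0 45" --pt "0 0 20 0 45" --pt "0 0 10 0 45" --pt "0 0 6 0 45" --pt "0 0 0 0 45" --pt "0 0 0 0 45"

```text
t: 13.25
position: [0.5421, 0.2993, 0.0669]
ee_rot: [0.0, 0.63, 0.776, 0.001]
ft_force: [0.3, 0.3, -0.7]
grip_width: 0.0528
finger_force: 37.1
```

Emit:
step_arm --pt "0 0 3 0 45" --pt "0 0 0 0 45" --pt "0 0 0 0 60" --pt "0 0 0 0 68" --pt "0 0 0 0 68" --pt "0 0 -15 0 68" --pt "0 0 -35 0 68" --pt "0 0 -45 0 70" --pt "0 0 -40 0 80" --pt "0 0 0 0 80"

```text
t: 14.25
position: [0.5433, 0.3003, 0.2038]
ee_rot: [0.002, 0.63, 0.776, 0.004]
ft_force: [0.4, -0.2, -0.1]
grip_width: 0.0797
finger_force: 0.0
```

```bash
python3 - <<'E'
from h import *
go(.6764,-.139,.033,100); print(env.read_state()['ft_force'])
E
```

```text
t 14.2 pos [543.3 300.3 203.8] phi 101.9 j [0.5  0.47 0.2  1.3  0.   1.87]
yaw 0.033 shift -455.7 54.8 170.8
[ 0.40256013 -0.23703398 -0.09467678]
```

Emit:
step_arm --pt "-38 5 0 0.03 65" --pt "-38 5 0 0 65" --pt "-38 5 0 0 65" --pt "-38 5 0 0 65" --pt "-38 5 0 0 65" --pt "-38 4 0 0 65" --pt "-38 4 0 0 65" --pt "-38 4 0 0 65" --pt "-38 4 0 0 65" --pt "-38 4 0 0 65" --pt "-38 4 0 0 65" --pt "-38 4 0 0 65"

```text
t: 15.45
position: [0.675, -0.1416, 0.1976]
ee_rot: [-0.0, 0.642, 0.767, -0.0]
ft_force: [1.6, 0.7, 0.1]
grip_width: 0.0648
finger_force: 0.0
```

```bash
python3 - <<'E'
from h import *
go(.6765,-.1385,.034)
E
```

```text
t 15.4 pos [ 675.  -141.6  197.6] phi 100.1 j [-0.21  0.64  0.47  1.4   0.    1.19]
yaw -0.000 shift 2.8 2.0 163.6
```

Emit:
step_arm --pt "0 0 20 0 65" --pt "0 0 0 0 65" --pt "0 0 0 0 65"

```text
t: 15.75
position: [0.6744, -0.1395, 0.1776]
ee_rot: [-0.001, 0.642, 0.767, -0.0]
ft_force: [0.5, 0.3, 1.1]
grip_width: 0.065
finger_force: 0.0
```

```bash
python3 - <<'E'
from h import *
go(.6765,-.139,.034)
E
```

```text
t 15.8 pos [ 674.4 -139.5  177.6] phi 100.2 j [-0.2   0.64  0.42  1.35  0.    1.19]
yaw -0.000 shift 0.1 2.1 143.6
```

Emit:
step_arm --pt "0 2 30 0 65" --pt "0 0 35 0 65" --pt "0 0 35 0 65" --pt "0 0 25 0 65" --pt "0 0 18 0 65" --pt "0 0 0 0 65" --pt "0 0 0 0 50" --pt "0 0 0 0 42" --pt "0 0 0 0 36" --pt "0 0 0 0 25" --pt "0 0 0 0 25" --pt "0 0 0 0 25" --squeeze 30

```text
t: 16.95
position: [0.6776, -0.1397, 0.0364]
ee_rot: [0.001, 0.642, 0.767, 0.001]
ft_force: [-1.7, 1.1, 8.1]
grip_width: 0.0331
finger_force: 29.4
```

Emit:
step_arm --pt "0 0 0 0 25" --pt "0 0 -15 0 25" --pt "0 0 -25 0 25" --pt "0 0 -35 0 25" --pt "0 0 -35 0 25" --pt "0 0 -35 0 25" --pt "0 0 -25 0 25" --pt "0 0 0 0 25" --pt "0 0 0 0 25"

```text
t: 17.85
position: [0.6771, -0.1397, 0.2053]
ee_rot: [0.001, 0.642, 0.767, 0.0]
ft_force: [0.5, 0.7, -1.2]
grip_width: 0.033
finger_force: 30.1
```

```bash
python3 - <<'E'
from h import *
go(.6254,.3167,.04,101.6)
im=shot('wrist','w5')
E
```

```text
t 17.9 pos [ 677.1 -139.7  205.3] phi 100.1 j [-0.2   0.65  0.5   1.42  0.    1.19]
yaw -0.025 shift 457.5 41.1 165.3
```

View pics/w5.png

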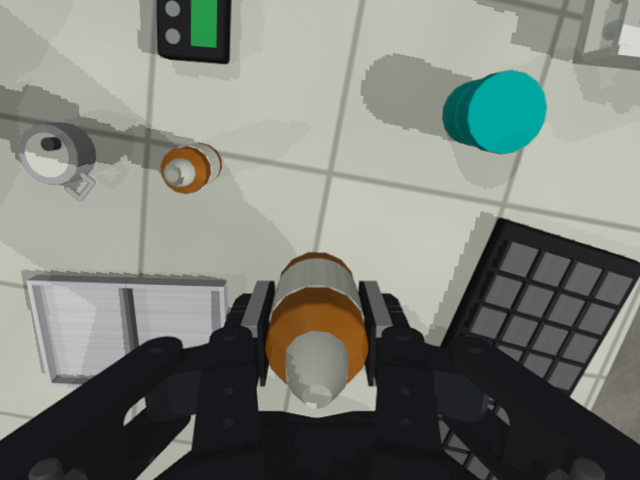

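Bottle A is held upright, and bottle B's tip is at (172,175). Moving on to the far bay of the long tray.

Emit:
step_arm --pt "38 3 0 -0.02 25" --pt "38 3 0 0 25" --pt "38 3 0 0 25" --pt "38 3 0 0 25" --pt "38 3 0 0 25" --pt "38 3 0 0 25" --pt "38 3 0 0 25" --pt "38 4 0 0 25" --pt "38 4 0 0 25" --pt "38 4 0 0 25" --pt "38 4 0 0 25" --pt "38 4 0 0 25"

```text
t: 19.1
position: [0.6277, 0.3169, 0.2035]
ee_rot: [-0.0, 0.634, 0.773, -0.001]
ft_force: [0.0, -0.2, -0.7]
grip_width: 0.033
finger_force: 30.1
```

Emit:
step_arm --pt "0 0 0 0 25" --pt "0 0 20 0 25" --pt "0 0 0 0 25"

```text
t: 19.4
position: [0.6272, 0.315, 0.1813]
ee_rot: [-0.001, 0.634, 0.773, -0.002]
ft_force: [-1.0, -0.7, -1.9]
grip_width: 0.0328
finger_force: 30.1
```

```bash
python3 - <<'E'
from h import *
go(.6254,.3167,.0415)
im=pickle.load(open('w5.pkl','rb'));print(onz(im,172,176,.07))
E
```

```text
t 19.4 pos [627.2 315.  181.3] phi 101.3 j [ 0.47  0.68  0.5   1.39 -0.    1.84]
yaw -0.000 shift 2.0 -1.4 139.8
[ 0.57660758 -0.12314282  0.07      ]
```

Emit:
step_arm --pt "2 -1 35 0 25" --pt "0 0 35 0 25" --pt "0 0 35 0 25" --pt "0 0 20 0 25" --pt "0 0 10 0 25" --pt "0 0 4 0 25" --pt "0 0 0 0 25" --pt "0 0 0 0 25"

```text
t: 20.2
position: [0.6279, 0.3176, 0.0472]
ee_rot: [0.0, 0.634, 0.773, 0.001]
ft_force: [-0.2, -0.2, -0.6]
grip_width: 0.0329
finger_force: 30.1
```

Emit:
step_arm --pt "0 0 3 0 25" --pt "0 0 3 0 25" --pt "0 0 0 0 25" --pt "0 0 0 0 25"

```text
t: 20.6
position: [0.6276, 0.3176, 0.0404]
ee_rot: [0.0, 0.634, 0.773, 0.001]
ft_force: [-0.2, -0.3, 4.8]
grip_width: 0.0332
finger_force: 30.6
```

Touching the floor at about 5 N. I'll release and rise.

Emit:
step_arm --pt "0 0 0 0 38" --pt "0 0 0 0 44" --pt "0 0 0 0 48" --pt "0 0 0 0 48" --pt "0 0 -15 0 48" --pt "0 0 -35 0 48" --pt "0 0 -45 0 60" --pt "0 0 -45 0 65" --pt "0 0 -15 0 65" --pt "0 0 0 0 65" --pt "0 0 0 0 65"

```text
t: 21.7
position: [0.6271, 0.3173, 0.1941]
ee_rot: [-0.0, 0.634, 0.773, -0.0]
ft_force: [-0.1, 0.2, -0.7]
grip_width: 0.0646
finger_force: 0.0
```

```bash
python3 - <<'E'
from h import *
print(env.read_state()['ft_force'])
go(.6795,.133,.033,65.5)
E
```

```text
[-0.12338015  0.17762691 -0.66367772]
t 21.7 pos [627.1 317.3 194.1] phi 101.3 j [0.47 0.68 0.52 1.42 0.   1.84]
yaw 0.625 shift -146.0 124.1 161.1
```

Emit:
step_arm --pt "0 0 0 0.125 65" --pt "0 0 0 0.125 65" --pt "0 0 0 0.125 65" --pt "0 0 0 0.125 65" --pt "0 0 0 0.125 65" --pt "-36 31 0 0 65" --pt "-36 31 0 0 65" --pt "-37 31 0 0 65" --pt "-37 31 0 0 65" --pt "0 0 0 0 65" --pt "0 0 0 0 65"

```text
t: 22.8
position: [0.679, 0.1317, 0.193]
ee_rot: [-0.001, 0.842, 0.54, -0.001]
ft_force: [-0.6, 0.5, -0.4]
grip_width: 0.0651
finger_force: 0.0
```

```bash
python3 - <<'E'
from h import *
go(.6795,.133,.032,65.7)
E
```

```text
t 22.8 pos [679.  131.7 193. ] phi 65.4 j [0.19 0.65 0.47 1.4  0.   2.19]
yaw -0.006 shift 1.4 -0.1 161.0
```

Emit:
step_arm --pt "1 0 40 0 65" --pt "0 0 40 0 65" --pt "0 0 35 0 65" --pt "0 0 30 0 65" --pt "0 0 15 0 65" --pt "0 0 0 0 65" --pt "0 0 0 0 50" --pt "0 0 0 0 40" --pt "0 0 0 0 33" --pt "0 0 0 0 20" --pt "0 0 0 0 20" --pt "0 0 0 0 20" --squeeze 40

```text
t: 24.0
position: [0.6805, 0.1343, 0.0361]
ee_rot: [0.0, 0.841, 0.541, 0.001]
ft_force: [-1.0, 1.4, 6.8]
grip_width: 0.0295
finger_force: 40.7
```

Emit:
step_arm --pt "0 0 0 0 20" --pt "0 0 -15 0 20" --pt "0 0 -25 0 20" --pt "0 0 -35 0 20" --pt "0 0 -35 0 20" --pt "0 0 -35 0 20" --pt "0 0 -25 0 20" --pt "0 0 0 0 20" --pt "0 0 0 0 20"

```text
t: 24.9
position: [0.6801, 0.134, 0.2051]
ee_rot: [0.0, 0.841, 0.541, 0.0]
ft_force: [-0.7, -0.5, -2.9]
grip_width: 0.0294
finger_force: 39.7
```

```bash
python3 - <<'E'
from h import *
a=np.radians(8.5);go(.532+.043*np.cos(a),-.285+.043*np.sin(a),.2,98.5)
a=np.radians(-26);
E
```

```text
t 24.9 pos [680.1 134.  205.1] phi 65.5 j [0.19 0.65 0.5  1.42 0.   2.19]
yaw -0.576 shift -392.5 -165.4 5.1
```

```bash
python3 - <<'E'
from h import *
im=pickle.load(open('w5.pkl','rb'))
P=np.array([onz(im,u,v,.014)[:2] for u,v in((27,283),(227,278),(50,385),(130,285))]);print((P*1000).round(1))
v=P[1]-P[0];print(np.linalg.norm(v),np.degrees(np.arctan2(v[1],v[0])))
a=cv2.resize(im['pixels'][265:405,15:245,::-1],None,fx=3.4,fy=3.4,interpolation=cv2.INTER_CUBIC);cv2.imwrite('pics/w5c.png',a)
E
```

```text
[[ 436.4 -252.5]
 [ 611.3 -215.7]
 [ 454.1 -358.4]
 [ 527.9 -237.6]]
0.17874576331689493 11.880554714210906
```

View pics/w5c.png

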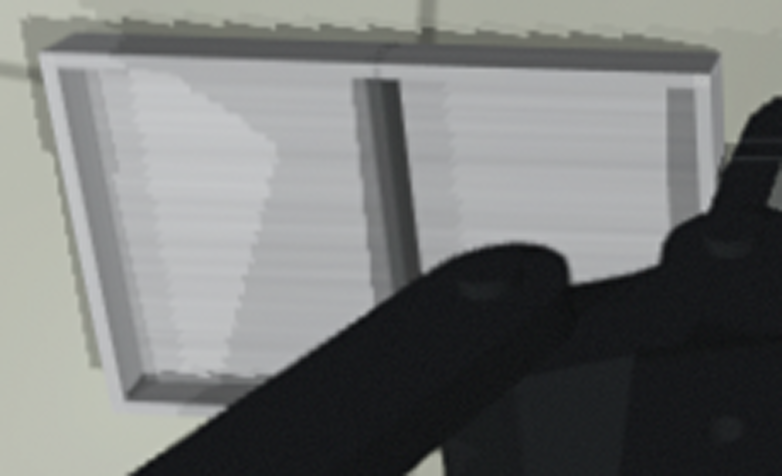

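Emit:
step_arm --pt "0 0 0 -0.14 20" --pt "0 0 0 -0.14 20" --pt "0 0 0 -0.15 20" --pt "0 0 0 -0.15 20" --pt "-38 -16 0 0 20" --pt "-38 -16 0 0 20" --pt "-38 -16 0 0 20" --pt "-38 -16 0 0 20" --pt "-38 -16 0 0 20" --pt "-38 -16 0 0 20" --pt "-38 -16 0 0 20" --pt "0 0 0 0 20"

```text
t: 26.1
position: [0.6075, -0.1502, 0.2035]
ee_rot: [-0.001, 0.653, 0.757, -0.001]
ft_force: [0.4, 1.2, -0.3]
grip_width: 0.0292
finger_force: 39.8
```

The crop gives rim-top outer corners at (27.4,280.6), (225,286.2) and (49.7,385) in the full image.

```bash
python3 - <<'E'
from h import *
im=pickle.load(open('w5.pkl','rb'))
P=np.array([onz(im,u,v,.014)[:2] for u,v in((27.2,280.4),(225,286),(49.5,385))])
print((P*1000).round(1))
for a,b in((0,1),(2,0)):
    v=P[b]-P[a];print(np.linalg.norm(v),np.degrees(np.arctan2(v[1],v[0])))
c=(P[1]+P[2])/2;print(c)
a=np.radians(8.5)
X=c+.043*np.array([np.cos(a),np.sin(a)]);go(*X,.04,98.5)
E
```

```text
[[ 436.7 -249.9]
 [ 610.5 -223.6]
 [ 453.6 -358.5]]
0.17573306771902605 8.622852677787035
0.10989345554965367 98.83378567823901
[ 0.53202229 -0.29103171]
t 26.1 pos [ 607.5 -150.2  203.5] phi 98.5 j [-0.24  0.49  0.24  1.32 -0.    1.18]
yaw -0.001 shift -128.1 -52.4 163.5
```

Emit:
step_arm --pt "-32 -13 0 0 20" --pt "-32 -13 0 0 20" --pt "-32 -13 0 0 20" --pt "-30 -13 0 0 20" --pt "0 0 30 0 20" --pt "0 0 35 0 20" --pt "0 0 35 0 20" --pt "0 0 30 0 20" --pt "0 0 18 0 20" --pt "0 0 8 0 20" --pt "0 0 0 0 20" --pt "0 0 0 0 20"

```text
t: 27.3
position: [0.5774, -0.2783, 0.0495]
ee_rot: [0.0, 0.651, 0.759, 0.0]
ft_force: [0.6, 0.2, -0.7]
grip_width: 0.0292
finger_force: 39.9
```

```bash
python3 - <<'E'
from h import *
go(.5745,-.2835,.0401,98.7)
E
```

```text
t 27.3 pos [ 577.4 -278.3   49.5] phi 98.7 j [-0.45  0.6   0.02  0.99  0.    0.97]
yaw 0.000 shift -4.7 -3.7 9.4
```

Emit:
step_arm --pt "-4 -3 0 0 20" --pt "0 0 5 0 20" --pt "0 0 4 0 20" --pt "0 0 0 0 20" --pt "0 0 0 0 20"

```text
t: 27.8
position: [0.5748, -0.2829, 0.0399]
ee_rot: [0.0, 0.651, 0.759, -0.0]
ft_force: [0.3, -1.4, 2.7]
grip_width: 0.029
finger_force: 40.4
```

Emit:
step_arm --pt "0 0 0 0 35" --pt "0 0 0 0 40" --pt "0 0 0 0 44" --pt "0 0 0 0 44" --pt "0 0 -15 0 44" --pt "0 0 -35 0 44" --pt "0 0 -45 0 60" --pt "0 0 -45 0 65" --pt "0 0 -20 0 65" --pt "0 0 0 0 65" --pt "0 0 0 0 65"

```text
t: 28.9
position: [0.5748, -0.2827, 0.1996]
ee_rot: [0.0, 0.651, 0.759, 0.0]
ft_force: [0.2, 0.1, -0.4]
grip_width: 0.065
finger_force: 0.0
```

```bash
python3 - <<'E'
from h import *
go(.578,-.1225,.035); shot('wrist','w6')
E
```

```text
t 28.9 pos [ 574.8 -282.7  199.6] phi 98.7 j [-0.46  0.52  0.28  1.32  0.    0.96]
yaw -0.000 shift 157.9 27.4 164.6
```

View pics/w6.png

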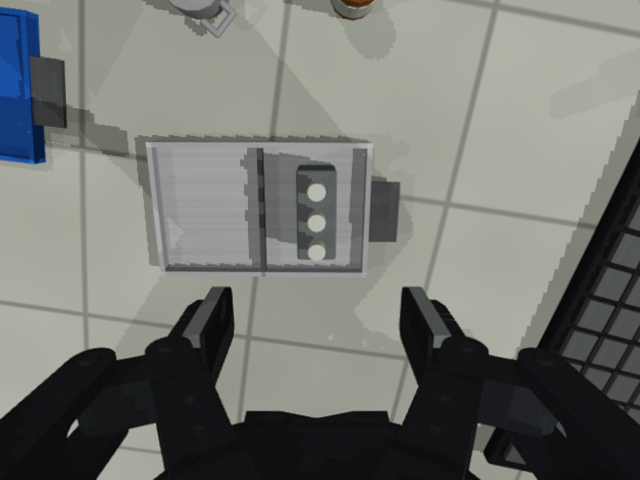

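The block stands in the tab bay, with caps at (316,192..252). The short tray rim corners are (147,142), (373,143), (365,276) and (161,273).

```bash
python3 - <<'E'
from h import *
im=pickle.load(open('w6.pkl','rb'))
P=np.array([onz(im,u,v,.014)[:2] for u,v in((147,142),(373,143),(365,276),(161,273))])
print((P*1000).round(1),P.mean(0))
for u,v in((316,192),(316,223),(316,252)):print(onz(im,u,v,.057))
E
```

```text
[[ 436.5 -250.3]
 [ 609.3 -224.9]
 [ 623.8 -334.7]
 [ 451.7 -358.4]] [ 0.53032228 -0.29206911]
[ 0.57042745 -0.26129408  0.057     ]
[ 0.57376299 -0.28306209  0.057     ]
[ 0.57702683 -0.30436253  0.057     ]
```

Emit:
step_arm --pt "32 6 0 0 65" --pt "32 6 0 0 65" --pt "32 5 0 0 65" --pt "32 5 0 0 65" --pt "30 5 0 0 65" --pt "0 0 20 0 65" --pt "0 0 0 0 65"

```text
t: 29.65
position: [0.5758, -0.1213, 0.1766]
ee_rot: [-0.002, 0.651, 0.759, -0.001]
ft_force: [-0.4, -1.1, -0.1]
grip_width: 0.0651
finger_force: 0.0
```

```bash
python3 - <<'E'
from h import *
go(.578,-.1225,.035)
E
```

```text
t 29.6 pos [ 575.8 -121.3  176.6] phi 98.8 j [-0.21  0.42  0.06  1.22 -0.    1.21]
yaw -0.000 shift -1.5 2.0 141.6
```

Emit:
step_arm --pt "-1 2 35 0 65" --pt "0 0 35 0 65" --pt "0 0 35 0 65" --pt "0 0 25 0 65" --pt "0 0 10 0 65" --pt "0 0 0 0 65" --pt "0 0 0 0 50" --pt "0 0 0 0 42" --pt "0 0 0 0 36" --pt "0 0 0 0 25" --pt "0 0 0 0 25" --pt "0 0 0 0 25" --squeeze 30

```text
t: 30.85
position: [0.5802, -0.1234, 0.041]
ee_rot: [0.001, 0.651, 0.759, 0.0]
ft_force: [-1.8, 0.8, 7.2]
grip_width: 0.033
finger_force: 29.4
```

Emit:
step_arm --pt "0 0 0 0 25" --pt "0 0 -15 0 25" --pt "0 0 -25 0 25" --pt "0 0 -35 0 25" --pt "0 0 -35 0 25" --pt "0 0 -35 0 25" --pt "0 0 -20 0 25" --pt "0 0 0 0 25" --pt "0 0 0 0 25"

```text
t: 31.75
position: [0.5797, -0.1232, 0.2049]
ee_rot: [0.0, 0.651, 0.759, 0.0]
ft_force: [0.8, -0.7, -1.4]
grip_width: 0.0329
finger_force: 30.2
```

```bash
python3 - <<'E'
from h import *
a=np.radians(8.5);go(.531-.043*np.cos(a),-.2905-.043*np.sin(a),.0455)
E
```

```text
t 31.8 pos [ 579.7 -123.2  204.9] phi 98.7 j [-0.21  0.42  0.13  1.28  0.    1.21]
yaw -0.000 shift -157.9 -116.5 159.4
```

Emit:
step_arm --pt "-32 -23 0 0 25" --pt "-32 -23 0 0 25" --pt "-32 -23 0 0 25" --pt "-32 -23 0 0 25" --pt "-30 -24 0 0 25" --pt "0 0 35 0 25" --pt "0 0 35 0 25" --pt "0 0 35 0 25" --pt "0 0 28 0 25" --pt "0 0 15 0 25" --pt "0 0 0 0 25" --pt "0 0 0 0 25"

```text
t: 32.95
position: [0.4885, -0.2967, 0.0565]
ee_rot: [-0.001, 0.651, 0.759, -0.0]
ft_force: [1.1, -0.0, -0.8]
grip_width: 0.0328
finger_force: 30.2
```

```bash
python3 - <<'E'
from h import *
a=np.radians(8.5);go(.531-.043*np.cos(a),-.2905-.043*np.sin(a),.045)
E
```

```text
t 33.0 pos [ 488.5 -296.7   56.5] phi 98.7 j [-0.55  0.47 -0.19  0.92 -0.    0.87]
yaw -0.000 shift -0.2 -0.1 11.5
```

Emit:
step_arm --pt "0 0 5 0 25" --pt "0 0 4 0 25" --pt "0 0 2 0 25" --pt "0 0 0 0 25" --pt "0 0 0 0 25"

```text
t: 33.45
position: [0.4889, -0.2969, 0.0459]
ee_rot: [0.0, 0.651, 0.759, -0.0]
ft_force: [-0.0, -0.1, 0.1]
grip_width: 0.0331
finger_force: 30.2
```

Emit:
step_arm --pt "0 0 1 0 25" --pt "0 0 0 0 36" --pt "0 0 0 0 42" --pt "0 0 0 0 48" --pt "0 0 0 0 48" --pt "0 0 -15 0 48" --pt "0 0 -35 0 48" --pt "0 0 -45 0 60" --pt "0 0 -45 0 65" --pt "0 0 -40 0 65" --pt "0 0 0 0 65" --pt "0 0 0 0 65"

```text
t: 34.65
position: [0.4893, -0.2971, 0.2256]
ee_rot: [0.001, 0.651, 0.759, 0.0]
ft_force: [0.8, 0.2, -0.8]
grip_width: 0.0648
finger_force: 0.0
```

```bash
python3 - <<'E'
from h import *
shot('scene','s9',(200,130,510,380),2.4)
shot('wrist','w9')
print(env.read_state()['ft_force'])
E
```

```text
[-0.12743325  0.10377375  0.84574434]
```

View pics/s9.png

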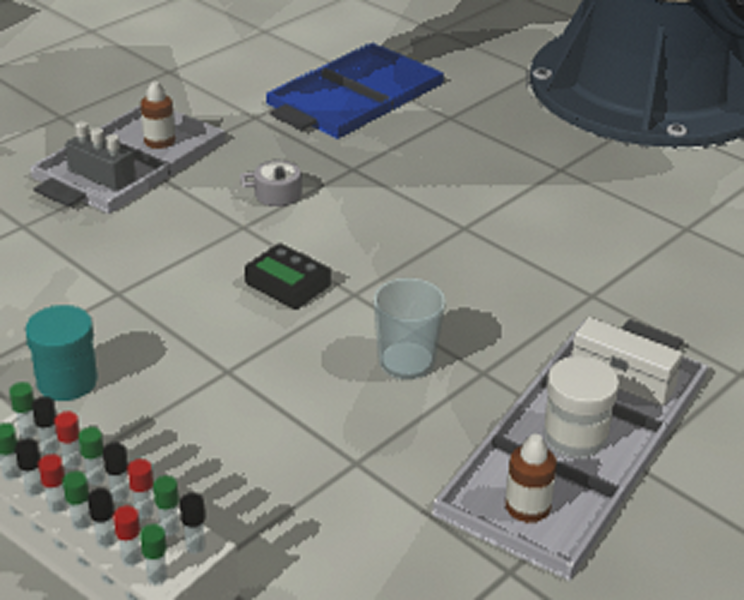

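View pics/w9.png

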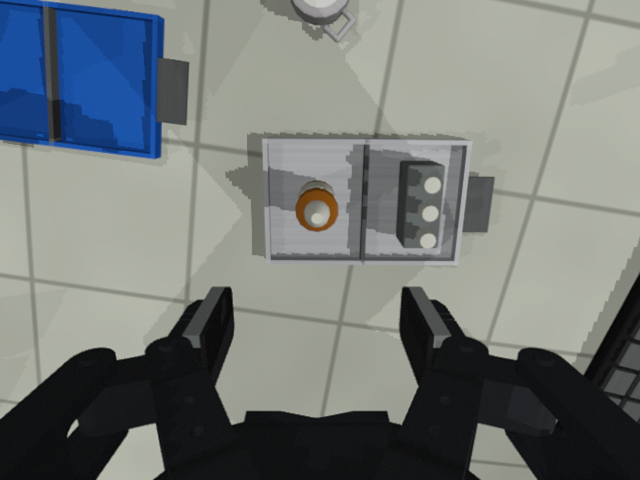

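The pictures show all five pieces upright in their bays: box, jar and bottle in the long tray, block and bottle in the short one. The bystanders haven't moved and the gripper is clear, so I'm handing in.

```bash
python3 -c "
from rig import env
print(env.hand_in())"
```

```text
the job is handed in; nothing more can be done
None
```

Both kits are made up and the job is handed in: the last pictures show all five pieces upright in their assigned bays, with the timer, beaker and tally counter where they were. It took about 35 s on the robot's clock.

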